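# Push the pulled-out parts bin home between its dividers

### The arm

A 6-joint arm with a two-finger parallel gripper is mounted at the origin on the work surface. World frame = base frame: x ahead of the robot, y to its left, z up, the work surface at z = 0. Lengths are in mm, angles in rad, forces in N, time in s.
With the tool pointing down it reaches from about 375 to 750 mm from the base axis. Payload 9 kg.
Tool frame: the origin (TCP) lies at the very end of the fingers, on their centre line; the grasp point (between the pads) lies 19 mm behind it; y points along the fingers, z is the direction in which the jaws open and shut, and the axes are right-handed (so a half turn about y gives the same grasp; the last joint's range is limited). The gripper opens to 85 mm and grips with 20 to 120 N. Pads are 22 mm wide; open, the fingers measure 114 mm over their backs; the gripper's body (76 mm by 85 mm) begins 54 mm behind the grasp point. The pads swing forward as they close: fully open they stand 13 mm farther back than shut.
Start: joints at [-1.331, 0.104, 0.097, 1.564, 0, 1.353], TCP at [265.199, -538.243, 231.331] pointing down, gripper open.
Joint ranges: [-2.99, 2.99], [-0.84, 1.86], [-1.1, 1.16], [-1.84, 2.11], [-1.51, 1.56], [-3.14, 3.14]. Speed limits (rad/s): [2.22, 2.22, 2.57, 3.14, 3.14, 3.14].

### API

Orientations are given as a unit quaternion [w, x, y, z].
In Python, from plant import r gives the robot as it stands.
- The arm moves only by the tool step_arm, never from a script. Its argument "plan" is a list of rows, each an object of numbers: "dx", "dy", "dz": the shift along the world's x, y, z in mm; "spin": the turn about the world's z in degrees. A call has 1 to 10 rows; each row shifts and turns the commanded pose from where the row before left it; what a row does not reach is not made up. A row lasts 1/12 s, in which the tool goes at most 41.7 mm and 7.16 degrees, less where a joint would pass 70% of its speed; a pose out of reach is approached as far as the arm can. A call is refused whole if a number of a shift passes 41.7 or a number of a turn 7.16, either way. A call with a gripper value outside its range is refused whole. "gripper" is the gripper's target within -1 to 1 (shut at 1, half-way at 0, fully open at -1), set as the call begins (left out, the last holds). The fingers move at their own pace and stop on an object; "force" is the grip in N (left out, the last holds). Time passes only in rows, so rows that do not move let the fingers close. It gives the time, the measured TCP pose, the force and the opening at its end, in the units of the state.
- r.get_state(): the state, without advancing time (a new reading comes with each control period).
- r.capture(name): name is "scene" or "top"; returns a dict with "image" (480x640x3 uint8, red, green, blue), "range_z" (480x640 float32, mm along the optical axis (not along the pixel's ray), 0 where there is no reading), "intrinsics" (3x3 intrinsics, pixels), "R" (3x3) and "t" (3): a world point X has camera coordinates R X + t. Camera axes: x right, y down, z forward; pixel columns grow to the right and rows downward; lengths in mm; the calibration is good to about 2 mm. A picture is of the moment at which its call begins.
- r.hand_in(): hands the job in, once; it reports no verdict.
The state is a dict: "time_s": time; "joints": joint angles; "dq": joint speeds; "joint_torque": joint torques, N m; "ee_pos": TCP position; "ee_rot": TCP orientation; "ft_force": force on the tool from outside, world axes, zero at the start; "torque": the same for the moment, N m; "opening": finger opening in mm.
Only numpy, scipy, OpenCV 4.12 (cv2) and the standard library are available. Lean on these libraries where they do the work, as an engineer would, in place of code of your own. Each camera call takes 0.05 s, during which the arm holds its last target.

### The job

One bin of bolts has been left standing out on the bench in front of the plywood bin rack. Push it with the fingertips along the bench top, between the two dividers of the empty bay and fully home against the back board, so that its low front is level with the fronts of the bins already in the rack; it stays down flat on the bench all the way and is never lifted or tipped. Leave the other two bins and the things lying about on the bench where they are, and finish with the hand clear.

Things in the scene. Friction and masses are not known exactly. Their poses are not given: they have to be found in the camera images.
- bin: Bin of bolts to push: blue plastic, 120 mm deep (x), 100 wide (y), 65 high; sides slope down to a 32 mm high front wall. Outer walls vertical, flat. Heaped with bolts to about 42 mm. Origin: centre of underside. +x runs from low front to high back, which enters the rack first; at the start it points at the rack within 27 degrees of the bay's +x. Mass 0.4 to 0.85 kg; slides at a push of 2 to 9 N.
- bin_front (a point): Middle of the bin's low front face (outer surface), 16 mm above its underside, 60 mm towards the bin's -x from its origin.
- bin_back (a point): Middle of the bin's back face (outer surface), 16 mm above its underside, 60 mm towards the bin's +x from its origin.
- bay: Empty bay (thin rubber liner on the bench). Origin: where the bin's origin is when home; +x into the rack, the bin's axes then lie along the bay's. Fixed dividers each side leave 105 mm clear (y -52.5 to 52.5 mm), 2.5 mm free each side of the bin. Round divider noses (radius 6 mm) begin at x = -62 mm; the back board that stops the bin is at x = 60 mm. No step at the mouth.
- rack: Fixed plywood rack: four parallel upright dividers, each 12 mm thick, 58 high, 122 long, with round noses towards the robot, and a back board 74 mm high, making three bays at 117 mm pitch; which one is empty varies. Origin: on the bench, middle of the line of nose tips; +x into the rack.
- stock_a: Bin already home in one of the other bays, same shape and size as the bin to be pushed, holding brass sleeves. Loose; to be left alone. Origin: centre of its underside.
- stock_b: Bin already home in another bay, same shape and size, holding aluminium brackets. Loose; to be left alone. Origin: centre of its underside.
- carton: Closed cardboard carton 70 x 100 x 55 mm high, loose, left of the rack. Origin: centre of its underside. Leave alone.
- jar: Glass jar 60 mm across, 75 mm high, loose, left of the rack. Origin: centre of its underside. Leave alone.
- tape: Tape roll lying flat, 90 mm across, 24 mm high, loose, left of the work. Origin: centre of its underside. Leave alone.
- spanner: Spanner 160 mm long lying flat along its x, loose, right of the work. Origin at about its middle, on the bench. Leave alone.
- driver: Screwdriver 180 mm long with a black handle, lying along its x, loose, to the right. Origin at about its middle, on the bench. Leave alone.
- tape_measure: Grey tape measure standing on edge, 66 x 34 mm, 66 mm high, loose, right of the work. Origin: centre of its underside. Leave alone.
There are look-alikes about, which are no part of the job. Leave any red look-alike of the bin alone.

How it is judged (in metres and radians):
On the way:
1. the bin's back end has entered the gap between the two dividers of the empty bay, flat on the bench (x of bin_back in the frame of bay above -0.045 m and y of bin_back in the frame of bay between -0.008 and 0.008 m and height (world z) of bin below 0.005 m), for 0.1 s.
At the end, for the whole second after the job is handed in: The bin stands at rest flat on the bench in the empty bay, pointing the right way, its front within 6 mm of its home place against the back board and both its ends within 6 mm of the middle of the bay; the other two bins have moved less than 10 mm (x of bin_front in the frame of bay between -0.066 and -0.055 m and y of bin_front in the frame of bay between -0.006 and 0.006 m and y of bin_back in the frame of bay between -0.006 and 0.006 m and height (world z) of bin below 0.004 m and angle between bin's own z axis and vertical below 0.05 rad and linear speed of bin below 0.01 m/s and distance of each of stock_a, stock_b from where it was at the start of the episode below 0.01 m); the robot touches nothing.
It fails at once if the bin is lifted more than 8 mm off the bench (height (world z) of bin above 0.008 m).
It fails at once if the bin is tipped by more than 10 degrees (angle between bin's own z axis and vertical above 0.175 rad).
It fails at once if one of the bins already in the rack is moved by 15 mm or more (distance of any of stock_a, stock_b from where it was at the start of the episode above 0.015 m).
It fails at once if one of the things lying about (carton, jar, tape roll, spanner, screwdriver, tape measure) is moved by more than 25 mm (distance of any of carton, jar, tape, spanner, driver, tape_measure from where it was at the start of the episode above 0.025 m).
It also fails if it takes over 72 s, if anything falls off the work surface, if the arm or the gripper's body presses on something with over 40 N, if the wrist force passes 120 N, or if a joint passes its speed limit or range.

## Working session

There is one attempt and no reset: what is moved stays moved. The work goes in short steps, Python scripts to look and compute and a tool call to move; the robot and the scene stay as the last step left them, time stands still between calls to the robot, and variables do not carry over. Pictures are saved under pics/ and viewed, and the job is handed in when it is done.

Besides the shell and the picture viewer there is one more tool, called after "Emit:" by a JSON object that holds its "api" and its "payload". step_arm: Moves the arm, as the interface text tells. Its arguments: {"type":"object","properties":{"plan":{"type":"array"},"gripper":{"type":"number"},"force":{"type":"number"}},"required":["plan"]}

```bash
ls; mkdir -p pics
cat > h.py <<'E'
import numpy as np, cv2
from plant import r
def snap(n,f):
    c=r.capture(n); cv2.imwrite('pics/'+f+'.png',c['image'][:,:,::-1]); np.savez('pics/'+f+'.npz',**c); return c
def load(f): return dict(np.load('pics/'+f+'.npz'))
def pts(c):
    K=c['intrinsics'];z=c['range_z'];v,u=np.mgrid[0:480,0:640]
    X=np.stack([(u-K[0,2])/K[0,0]*z,(v-K[1,2])/K[1,1]*z,z],-1)
    return (X-c['t'])@c['R']
def ray(c,u,v,h):
    K=c['intrinsics'];d=c['R'].T@np.array([(u-K[0,2])/K[0,0],(v-K[1,2])/K[1,1],1]);o=-c['R'].T@c['t']
    return o+d*(h-o[2])/d[2]
E
python3 - <<'E'
from h import *
for n in('top','scene'):
    c=snap(n,n+'0'); print(n,-c['R'].T@c['t'],c['R'][2])
print(r.get_state())
E
```

```text
pics
top [ 353.47427399  -32.32497011 1095.79463114] [ 0.08569918  0.00301792 -0.99631649]
scene [ 855.04059035  609.27390558 1188.02290311] [-0.29900911 -0.48041954 -0.82449416]
{'time_s': 0.1, 'joints': array([-1.33072500e+00,  1.04649439e-01,  9.65423915e-02,  1.56391298e+00,
        2.35676455e-05,  1.35310589e+00]), 'dq': array([-0.00210184, -0.00195592,  0.00190093, -0.0004355 , -0.00179155,
       -0.00050881]), 'joint_torque': array([ 8.26036819e-03, -5.58211577e+01,  5.04716206e+01,  1.33147501e-02,
       -2.82026513e-04, -2.25668128e-05]), 'ee_pos': array([ 265.11087456, -537.91306395,  230.59176607]), 'ee_rot': array([ 0.16043731, -0.16043033,  0.68909867, -0.68823325]), 'ft_force': array([-0.01331682, -1.12159138,  0.25538374]), 'torque': array([ 0.03830368, -0.02522202,  0.01423101]), 'opening': 85.37259131884477}
```

View pics/top0.png

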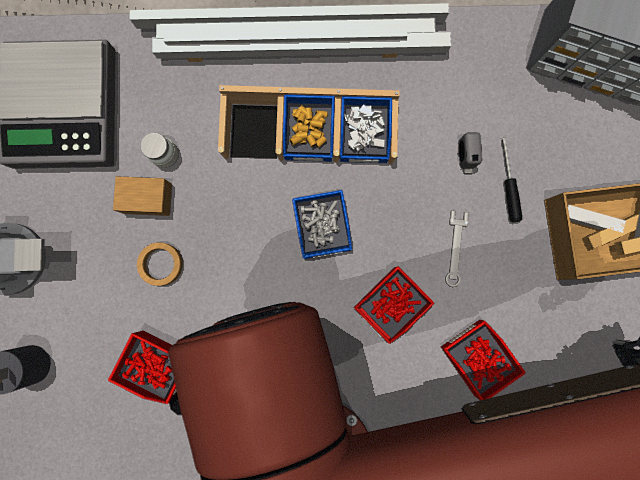

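View pics/scene0.png

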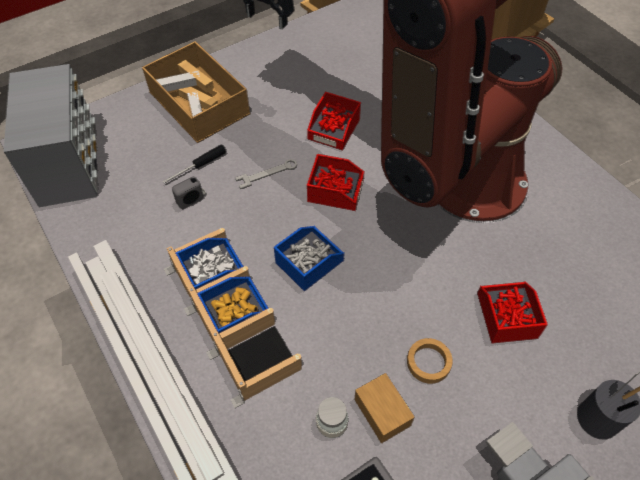

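The top view shows the blue bin of bolts at about (323,225), the empty bay at (255,132) at the left of the rack, and the red look-alikes well below. Next I measure the positions.

```bash
cat >> h.py <<'E'
def binpose(c,box=None):
    """blue-mask points by height"""
    P=pts(c);hsv=cv2.cvtColor(c['image'],cv2.COLOR_RGB2HSV)
    m=(hsv[...,0]>100)&(hsv[...,0]<125)&(hsv[...,1]>140)&(hsv[...,2]>40)&(c['range_z']>0)
    return P,m
def rect(q):
    (a,b),(w,h),t=cv2.minAreaRect(q.astype(np.float32)); return np.round([a,b,w,h,t],1)
E
python3 - <<'E'
from h import *
for n in('top','scene'):
    c=load(n+'0');P,m=binpose(c)
    N,L,S,C=cv2.connectedComponentsWithStats(m.astype(np.uint8))
    for i in range(1,N):
        if S[i,4]>60:
            q=P[L==i];print(n,'blue',S[i],q.mean(0).round(),'z',np.percentile(q[:,2],[2,50,98]).round(1),rect(q[(q[:,2]>10)][:,:2]))
    hsv=cv2.cvtColor(c['image'],cv2.COLOR_RGB2HSV)
    w=(hsv[...,0]>8)&(hsv[...,0]<25)&(hsv[...,1]>60)&(P[...,0]>540)&(P[...,0]<800)&(abs(P[...,1])<330)
    for lo,hi in((52,63),(68,80)):
        k=w&(P[...,2]>lo)&(P[...,2]<hi)
        N,L,S,C=cv2.connectedComponentsWithStats(k.astype(np.uint8))
        for i in range(1,N):
            if S[i,4]>40: q=P[L==i];print(n,lo,S[i],q.mean(0).round(1),rect(q[:,:2]))
E
```

```text
top blue [283  95  52  66 929] [686.  -3.  46.] z [ 8.9 45.3 69.4] [677.1  -4.  101.6 122.8  86.9]
top blue [340  96  52  67 919] [ 680. -124.   47.] z [ 7.5 45.9 68.9] [ 671.3 -121.1  102.8  122.1   87.1]
top blue [292 190  60  69 785] [475. -29.  44.] z [ 0.4 46.1 68.8] [474.2 -28.4 119.8 101.8   8.9]
top 52 [218  92  66  63 839] [690.7 113.6  57.4] [682.8 113.4 129.6 123.8  87.1]
top 52 [333  96   8  61 351] [674.  -61.9  57.3] [673.4 -61.8  11.9 123.7  87.1]
top 52 [391  98   7  61 347] [ 668.5 -178.6   57.4] [ 667.3 -178.7   12.4  122.7   86.9]
top 52 [144 178  21  18 304] [558.  310.3  54.8] [557.3 309.8  40.3  34.7  89.7]
top 68 [ 219   85  180   13 1170] [742.   -6.7  73.1] [742.4  -6.3 361.9  14.8  87.1]
scene blue [ 274  226   70   64 1567] [489. -18.  40.] z [ 6.4 39.2 68.9] [477.  -26.7 123.3 105.5   8.3]
scene blue [176 238  67  50 768] [ 669. -141.   46.] z [ 2.  49.4 69.7] [ 672.1 -119.6  106.1  116.8   87.2]
scene blue [198 277  70  55 867] [675. -23.  45.] z [ 2.9 47.1 70. ] [677.9  -2.7 105.  117.4  87.2]
scene 52 [174 228  51  24 191] [ 657.3 -178.6   58.2] [ 667.5 -181.6   17.2  119.4   82.5]
scene 52 [195 266  53  27 238] [667.8 -62.2  57.9] [674.3 -63.6  15.6 119.6  84. ]
scene 52 [218 308  56  32 388] [682.3  56.   57.6] [680.1  55.3  17.  120.1  86.2]
scene 52 [241 354  60  38 437] [690.4 172.8  57.7] [692.6 172.5  15.2 133.1  88.1]
scene 52 [355 381  27  26 347] [559.4 311.4  55.3] [558.7 310.6  39.2  38.1  87.4]
scene 68 [167 246  79 143 940] [745.4   9.   74.1] [744.4  -5.9 365.3  12.3  87.1]
```

Run:
```python
from h import *
from scipy.spatial.transform import Rotation as R
s=r.get_state();q=s['ee_rot'];M=R.from_quat(np.r_[q[1:],q[0]]).as_matrix();print(M.round(3), np.degrees(np.arctan2(M[1,2],M[0,2])))
th=np.radians(-2.95);ex=np.array([np.cos(th),np.sin(th)]);ey=np.array([-ex[1],ex[0]])
B=np.array([683.2,113.3])
# bin corner points & right side centre in world
a=np.radians(8.7);c=np.array([474.2,-28.2])
for x,y in((60,50),(60,-50),(-60,50),(-60,-50),(0,-50)):
    p=c+[x*np.cos(a)-y*np.sin(a),x*np.sin(a)+y*np.cos(a)];print((x,y),p.round(),((p-B)@ex).round(),((p-B)@ey).round())
for n,u,v in(('redtop',397,268),('redleft',356,302),('tape r',184,263)): print(n,ray(load('top0'),u,v,40).round())
```

```text
[[-0.897 -0.     0.442]
 [-0.442  0.001 -0.897]
 [-0.    -1.    -0.001]] -63.77217379702417
(60, 50) [526.  30.] -153.0 -91.0
(60, -50) [541. -69.] -133.0 -189.0
(-60, 50) [407.  12.] -270.0 -115.0
(-60, -50) [422. -87.] -250.0 -213.0
(0, -50) [482. -78.] -191.0 -201.0
redtop [ 383. -178.   40.]
redleft [317. -93.  40.]
tape r [402. 252.  40.]
```

Emit:
{"api": "step_arm", "payload": {"plan": [{"dx": 10.2, "dy": 21.4, "spin": 3.04}, {"dx": 10.2, "dy": 21.4, "spin": 3.04}, {"dx": 10.2, "dy": 21.4, "spin": 3.04}, {"dx": 10.2, "dy": 21.4, "spin": 3.04}, {"dx": 10.2, "dy": 21.4, "spin": 3.04}, {"dx": 10.2, "dy": 21.4, "spin": 3.04}, {"dx": 10.2, "dy": 21.4, "spin": 3.04}, {"dx": 10.2, "dy": 21.4, "spin": 3.04}, {"dx": 10.2, "dy": 21.4, "spin": 3.04}, {"dx": 10.2, "dy": 21.4, "spin": 3.04}], "gripper": -0.6}}

```text
invalid input
```

Emit:
{"api": "step_arm", "payload": {"plan": [{"dx": 10.2, "dy": 21.4, "spin": 3.04}, {"dx": 10.2, "dy": 21.4, "spin": 3.04}, {"dx": 10.2, "dy": 21.4, "spin": 3.04}, {"dx": 10.2, "dy": 21.4, "spin": 3.04}, {"dx": 10.2, "dy": 21.4, "spin": 3.04}, {"dx": 10.2, "dy": 21.4, "spin": 3.04}, {"dx": 10.2, "dy": 21.4, "spin": 3.04}, {"dx": 10.2, "dy": 21.4, "spin": 3.04}, {"dx": 10.2, "dy": 21.4, "spin": 3.04}, {"dx": 10.2, "dy": 21.4, "spin": 3.04}]}}

```text
invalid input
```

Emit:
{"api": "step_arm", "payload": {"plan": [{"dz": -20}, {"dz": -30}, {"dz": -30}, {"dz": -30}, {"dz": -20}, {"dz": -10}, {}, {}, {}]}}

```text
invalid input
```

Emit:
{"api": "step_arm", "payload": {"plan": [{"dx": 10.2, "dy": 21.4, "dz": 0, "spin": 3.04}, {"dx": 10.2, "dy": 21.4, "dz": 0, "spin": 3.04}], "gripper": -0.6}}

```text
time_s: 0.27
ee_pos: [285.2, -495.2, 230.4]
ee_rot: [0.197, -0.197, 0.68, -0.679]
ft_force: [0.4, 1.0, -0.0]
opening: 68.2
```

Emit:
{"api": "step_arm", "payload": {"plan": [{"dx": 10.2, "dy": 21.4, "dz": 0, "spin": 3.04}, {"dx": 10.2, "dy": 21.4, "dz": 0, "spin": 3.04}, {"dx": 10.2, "dy": 21.4, "dz": 0, "spin": 3.04}, {"dx": 10.2, "dy": 21.4, "dz": 0, "spin": 3.04}, {"dx": 10.2, "dy": 21.4, "dz": 0, "spin": 3.04}, {"dx": 10.2, "dy": 21.4, "dz": 0, "spin": 3.04}, {"dx": 10.2, "dy": 21.4, "dz": 0, "spin": 3.04}, {"dx": 10.2, "dy": 21.4, "dz": 0, "spin": 3.04}, {"dx": 10.2, "dy": 21.4, "dz": 0, "spin": 3.04}]}}

```text
time_s: 1.02
ee_pos: [377.6, -301.6, 231.0]
ee_rot: [0.353, -0.353, 0.613, -0.613]
ft_force: [0.5, 0.8, 0.0]
opening: 68.1
```

Emit:
{"api": "step_arm", "payload": {"plan": [{"dx": 10.2, "dy": 21.4, "dz": 0, "spin": 3.04}, {"dx": 10.2, "dy": 21.4, "dz": 0, "spin": 3.04}, {"dx": 10.2, "dy": 21.4, "dz": 0, "spin": 3.04}, {"dx": 10.2, "dy": 21.4, "dz": 0, "spin": 3.04}, {"dx": 10.2, "dy": 21.4, "dz": 0, "spin": 3.04}, {"dx": 10.2, "dy": 21.4, "dz": 0, "spin": 3.04}, {"dx": 10.2, "dy": 21.4, "dz": 0, "spin": 3.04}, {"dx": 10.2, "dy": 20, "dz": 0, "spin": 3.04}, {"dx": 10.2, "dy": 20, "dz": 0, "spin": 3.04}]}}

```text
time_s: 1.77
ee_pos: [469.4, -111.8, 231.1]
ee_rot: [0.488, -0.488, 0.512, -0.512]
ft_force: [0.3, -0.2, -0.6]
opening: 68.4
```

Emit:
{"api": "step_arm", "payload": {"plan": [{"dx": 0, "dy": 0, "dz": -20, "spin": 0}, {"dx": 0, "dy": 0, "dz": -30, "spin": 0}, {"dx": 0, "dy": 0, "dz": -30, "spin": 0}, {"dx": 0, "dy": 0, "dz": -30, "spin": 0}, {"dx": 0, "dy": 0, "dz": -20, "spin": 0}, {"dx": 0, "dy": 0, "dz": -10, "spin": 0}, {"dx": 0, "dy": 0, "dz": 0, "spin": 0}, {"dx": 0, "dy": 0, "dz": 0, "spin": 0}]}}

```text
time_s: 2.43
ee_pos: [469.2, -113.1, 91.8]
ee_rot: [0.487, -0.487, 0.513, -0.513]
ft_force: [0.5, -0.6, 0.6]
opening: 67.8
```

```bash
cat >> h.py <<'E'
from scipy.spatial.transform import Rotation as Rot
th=np.radians(-2.95);ex=np.array([np.cos(th),np.sin(th)]);ey=np.array([-ex[1],ex[0]]);B=np.array([683.2,113.3])
def bay(p): d=np.asarray(p)[:2]-B; return np.round([d@ex,d@ey],1)
def tool():
    s=r.get_state();q=s['ee_rot'];M=Rot.from_quat(np.r_[q[1:],q[0]]).as_matrix()
    print('t',s['time_s'],'pos',s['ee_pos'].round(1),'bay',bay(s['ee_pos']),'zang',np.degrees(np.arctan2(M[1,2],M[0,2])).round(2),'F',s['ft_force'].round(1),'open',round(s['opening'],1),'j',s['joints'].round(2))
E
python3 - <<'E'
from h import *
tool(); snap('top','top1');snap('scene','scene1')
E
```

```text
t 2.4333 pos [ 469.2 -113.1   91.8] bay [-202.1 -237.1] zang -2.97 F [ 0.5 -0.6  0.6] open 67.8 j [-0.51 -0.24 -0.49  1.32 -0.    1.11]
```

```bash
cd pics; python3 -c "
import cv2,numpy as np
a=cv2.imread('top1.png');b=cv2.imread('scene1.png')[60:360,100:500]
cv2.imwrite('c1.png',np.hstack([a[150:450,150:550],b]))"
```

```text
(no output)
```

View pics/c1.png

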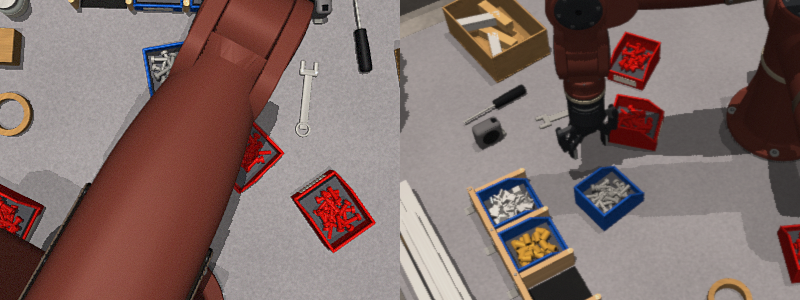

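The scene view (right half) shows the hand at crop (585,135), to the right of the bin and clear of the red bin. The arm hides the top view. I go down next.

Emit:
{"api": "step_arm", "payload": {"plan": [{"dx": 0, "dy": 0, "dz": -20, "spin": 0}, {"dx": 0, "dy": 0, "dz": -20, "spin": 0}, {"dx": 0, "dy": 0, "dz": -20, "spin": 0}, {"dx": 0, "dy": 0, "dz": -15, "spin": 0}, {"dx": 0, "dy": 0, "dz": -9, "spin": 0}, {"dx": 0, "dy": 0, "dz": 0, "spin": 0}, {"dx": 0, "dy": 0, "dz": 0, "spin": 0}]}}

```text
time_s: 3.12
ee_pos: [469.7, -113.3, 8.3]
ee_rot: [-0.487, 0.487, -0.512, 0.513]
ft_force: [1.1, -0.2, 0.7]
opening: 68.3
```

Run:
```python
from h import *
tool(); c=snap('scene','scene2')
cv2.imwrite('pics/c2.png',cv2.resize(c['image'][120:310,220:420,::-1],None,fx=3,fy=3))
```

```text
t 3.1167 pos [ 469.7 -113.3    8.3] bay [-201.5 -237.3] zang -2.97 F [ 1.1 -0.2  0.7] open 68.3 j [-0.51 -0.17 -0.58  1.16  0.    1.11]
```

View pics/c2.png

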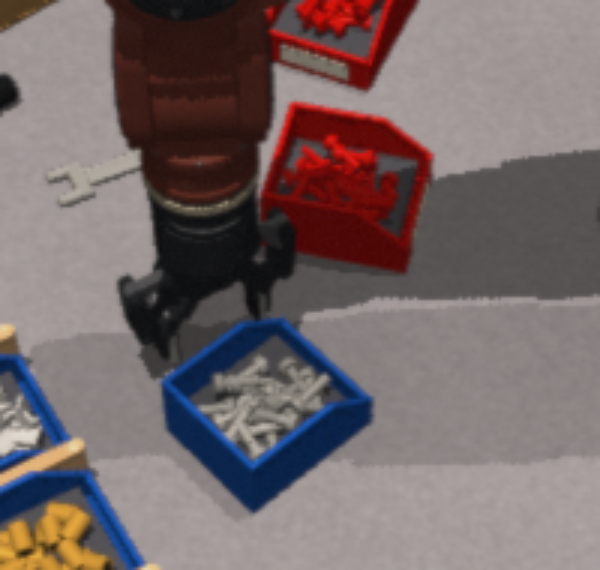

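Emit:
{"api": "step_arm", "payload": {"plan": [{"dx": 0.3, "dy": 6, "dz": -3, "spin": 0}, {"dx": 0.3, "dy": 5, "dz": 0, "spin": 0}, {"dx": 0.3, "dy": 5, "dz": 0, "spin": 0}, {"dx": 0.2, "dy": 5, "dz": 0, "spin": 0}, {"dx": 0.3, "dy": 5, "dz": 0, "spin": 0}, {"dx": 0.2, "dy": 5, "dz": 0, "spin": 0}, {"dx": 0.3, "dy": 5, "dz": 0, "spin": 0}, {"dx": 0.3, "dy": 5, "dz": 0, "spin": 0}, {"dx": 0.2, "dy": 5, "dz": 0, "spin": 0}, {"dx": 0.3, "dy": 5, "dz": 0, "spin": 0}]}}

```text
time_s: 4.0
ee_pos: [472.2, -61.7, 4.4]
ee_rot: [-0.487, 0.487, -0.513, 0.513]
ft_force: [-0.6, -5.3, 2.2]
opening: 67.7
```

```bash
cat >> h.py <<'E'
def look(f,box=(120,400,180,480)):
    tool(); c=snap('scene',f); a,b,d,e=box
    cv2.imwrite('pics/'+f+'c.png',cv2.resize(c['image'][a:b,d:e,::-1],None,fx=2,fy=2))
    for c,n in((c,'scene'),(snap('top',f+'t'),'top')):
        P,m=binpose(c); N,L,S,C=cv2.connectedComponentsWithStats(m.astype(np.uint8))
        for i in range(1,N):
            if S[i,4]>100:
                q=P[L==i];q=q[(q[:,2]>10)&(q[:,2]<72)]
                R=rect(q[:,:2]);ang=R[4] if R[2]>R[3] else R[4]-90
                print(n,S[i],'bay',bay(R[:2]),'size',R[2:4],'rel deg',round(ang+2.95,1))
E
python3 - <<'E'
from h import *
look('s3')
E
```

```text
t 4.0 pos [472.2 -61.7   4.4] bay [-201.7 -185.6] zang -2.98 F [-0.6 -5.3  2.2] open 67.7 j [-0.41 -0.19 -0.61  1.15  0.    1.22]
scene [ 277  237   70   64 1640] bay [-190.2 -124.5] size [112.7 121.4] rel deg 0.7
scene [176 238  67  50 766] bay [   0.7 -232.7] size [105.6 117.4] rel deg 0.2
scene [198 277  70  55 863] bay [   1.  -116.3] size [104.7 116.8] rel deg -0.3
top [283  95  52  65 784] bay [  -0.3 -117.6] size [101.8 121.6] rel deg 0.0
top [340  96  52  67 739] bay [ 1.000e-01 -2.349e+02] size [103.3 121.3] rel deg -0.0
top [282 189  16  41 195] bay [-170.5  -73.9] size [27.1 85.7] rel deg -18.1
```

View pics/s3c.png

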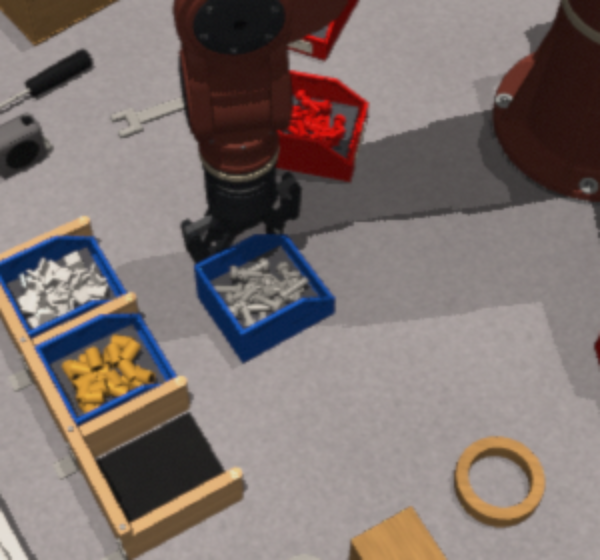

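The bin has squared up to the fingers (relative angle about 0-1°, bay y about -124), so I carry on pushing sideways.

Emit:
{"api": "step_arm", "payload": {"plan": [{"dx": 0.2, "dy": 5, "dz": 0, "spin": 0}, {"dx": 0.3, "dy": 5, "dz": 0, "spin": 0}, {"dx": 0.3, "dy": 5, "dz": 0, "spin": 0}, {"dx": 0.2, "dy": 5, "dz": 0, "spin": 0}, {"dx": 0.3, "dy": 5, "dz": 0, "spin": 0}, {"dx": 0.2, "dy": 5, "dz": 0, "spin": 0}, {"dx": 0.3, "dy": 5, "dz": 0, "spin": 0}, {"dx": 0.3, "dy": 5, "dz": 0, "spin": 0}, {"dx": 0.2, "dy": 5, "dz": 0, "spin": 0}, {"dx": 0.3, "dy": 5, "dz": 0, "spin": 0}]}}

```text
time_s: 4.93
ee_pos: [474.5, -11.5, 4.3]
ee_rot: [-0.487, 0.487, -0.513, 0.513]
ft_force: [0.8, -3.7, 0.0]
opening: 68.2
```

Emit:
{"api": "step_arm", "payload": {"plan": [{"dx": 0.2, "dy": 5, "dz": 0, "spin": 0}, {"dx": 0.3, "dy": 5, "dz": 0, "spin": 0}, {"dx": 0.3, "dy": 5, "dz": 0, "spin": 0}, {"dx": 0.2, "dy": 5, "dz": 0, "spin": 0}, {"dx": 0.3, "dy": 5, "dz": 0, "spin": 0}, {"dx": 0.2, "dy": 5, "dz": 0, "spin": 0}, {"dx": 0.3, "dy": 5, "dz": 0, "spin": 0}, {"dx": 0.3, "dy": 5, "dz": 0, "spin": 0}, {"dx": 0.2, "dy": 5, "dz": 0, "spin": 0}, {"dx": 0.3, "dy": 5, "dz": 0, "spin": 0}]}}

```text
time_s: 5.77
ee_pos: [477.1, 38.5, 4.3]
ee_rot: [0.487, -0.487, 0.513, -0.513]
ft_force: [0.1, -3.7, -0.3]
opening: 68.1
```

Run:
```python
from h import *
look('s4')
```

```text
t 5.7667 pos [477.1  38.5   4.3] bay [-202.   -85.3] zang -2.97 F [ 0.1 -3.7 -0.3] open 68.1 j [-0.19 -0.18 -0.6   1.15  0.    1.43]
scene [176 238  67  50 769] bay [   0.9 -232.7] size [104.4 117.4] rel deg -0.3
scene [ 299  270   73   67 1665] bay [-190.4  -24.8] size [110.8 120.9] rel deg 1.2
scene [198 277  70  55 866] bay [   0.7 -115.8] size [105.3 117.2] rel deg 0.2
top [283  95  52  66 803] bay [   0.  -117.5] size [101.8 122.4] rel deg -0.3
top [340  96  52  67 944] bay [-1.000e-01 -2.347e+02] size [102.8 122.3] rel deg 0.0
```

View pics/s4c.png

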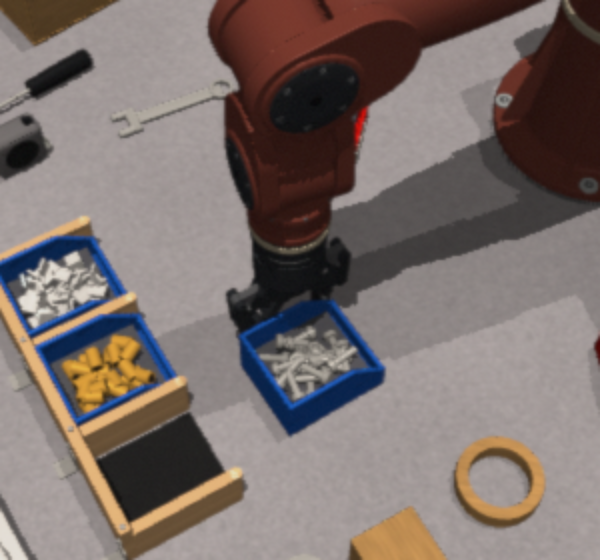

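Emit:
{"api": "step_arm", "payload": {"plan": [{"dx": 0.2, "dy": 5, "dz": 0, "spin": 0}, {"dx": 0.3, "dy": 5, "dz": 0, "spin": 0}, {"dx": 0.3, "dy": 5, "dz": 0, "spin": 0}, {"dx": 0.2, "dy": 5, "dz": 0, "spin": 0}, {"dx": 0.2, "dy": 4, "dz": 0, "spin": 0}, {"dx": 0, "dy": 0, "dz": 0, "spin": 0}, {"dx": 0, "dy": 0, "dz": 0, "spin": 0}, {"dx": -0.5, "dy": -10, "dz": 0, "spin": 0}, {"dx": -1, "dy": -20, "dz": 0, "spin": 0}, {"dx": -1, "dy": -20, "dz": 0, "spin": 0}]}}

```text
time_s: 6.7
ee_pos: [475.7, 11.3, 4.3]
ee_rot: [0.487, -0.487, 0.512, -0.512]
ft_force: [-0.2, 0.1, 0.1]
opening: 68.6
```

Emit:
{"api": "step_arm", "payload": {"plan": [{"dx": 0, "dy": -10, "dz": 20, "spin": 0}, {"dx": 0, "dy": -20, "dz": 30, "spin": -7}, {"dx": 0, "dy": -30, "dz": 30, "spin": -7}, {"dx": 0, "dy": -30, "dz": 20, "spin": -7}, {"dx": 0, "dy": -30, "dz": 0, "spin": -7}, {"dx": 0, "dy": -30, "dz": 0, "spin": -7}, {"dx": 0, "dy": -30, "dz": 0, "spin": -7}, {"dx": 0, "dy": -20, "dz": 0, "spin": -7}, {"dx": 0, "dy": -10, "dz": 0, "spin": -7}, {"dx": 0, "dy": 0, "dz": 0, "spin": -7}]}}

```text
time_s: 7.53
ee_pos: [475.3, -200.4, 103.7]
ee_rot: [-0.144, 0.144, -0.692, 0.692]
ft_force: [0.2, 0.1, 0.4]
opening: 68.3
```

Run:
```python
from h import *
look('s5')
```

```text
t 7.5333 pos [ 475.3 -200.4  103.7] bay [-191.5 -324. ] zang -66.48 F [0.2 0.1 0.4] open 68.3 j [-0.65 -0.14 -0.38  1.33 -0.    2.08]
scene [176 238  67  50 761] bay [   0.9 -232.8] size [104.8 117. ] rel deg -0.0
scene [198 277  70  55 859] bay [   1.  -115.8] size [104.5 117.2] rel deg 0.2
scene [ 306  279   73   68 1618] bay [-190.4    2.5] size [103.8 120.7] rel deg 1.9
top [283  95  52  66 949] bay [  -0.4 -117.5] size [102.2 121.9] rel deg 0.0
top [340  96  52  67 943] bay [ 1.000e-01 -2.348e+02] size [103.1 122.2] rel deg 0.2
top [ 220  188   54   61 1017] bay [-194.3    1.2] size [101.5 118.8] rel deg 2.2
```

View pics/s5t.png

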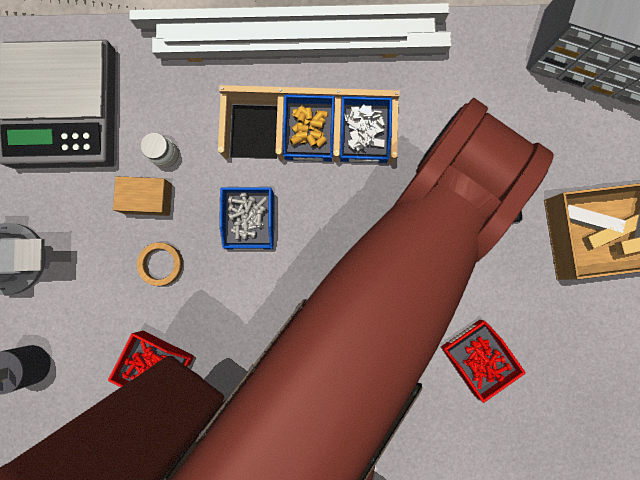

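The top view shows the bin at about (247,218), in line with the bay (bay y about +1, x -194, turned 2°). The other bins and things have not moved. Next I bring the hand round to the front of the bin.

Emit:
{"api": "step_arm", "payload": {"plan": [{"dx": -6.5, "dy": 23.5, "dz": 0, "spin": -1.9}, {"dx": -6.5, "dy": 23.5, "dz": 0, "spin": -1.9}, {"dx": -6.5, "dy": 23.5, "dz": 0, "spin": -1.9}, {"dx": -6.5, "dy": 23.5, "dz": 0, "spin": -1.9}, {"dx": -6.5, "dy": 23.5, "dz": 0, "spin": -1.9}, {"dx": -6.5, "dy": 23.5, "dz": 0, "spin": -1.9}, {"dx": -6.5, "dy": 23.5, "dz": 0, "spin": -1.9}], "gripper": -0.2}}

```text
time_s: 8.22
ee_pos: [429.7, -31.9, 103.8]
ee_rot: [0.068, -0.067, 0.704, -0.704]
ft_force: [0.4, -0.5, 0.6]
opening: 51.1
```

Emit:
{"api": "step_arm", "payload": {"plan": [{"dx": -6.5, "dy": 23.5, "dz": 0, "spin": -1.9}, {"dx": -6.5, "dy": 23.5, "dz": 0, "spin": -1.9}, {"dx": -6.5, "dy": 23.5, "dz": 0, "spin": -1.9}, {"dx": -6.5, "dy": 23.5, "dz": 0, "spin": -1.9}, {"dx": -6.5, "dy": 23.5, "dz": 0, "spin": -1.9}, {"dx": -6.5, "dy": 23.5, "dz": 0, "spin": -1.9}, {"dx": -6.5, "dy": 23.5, "dz": 0, "spin": -1.9}, {"dx": 0, "dy": 0, "dz": 0, "spin": 0}, {"dx": 0, "dy": 0, "dz": 0, "spin": 0}]}}

```text
time_s: 8.97
ee_pos: [384.3, 120.0, 103.8]
ee_rot: [-0.009, 0.01, 0.71, -0.704]
ft_force: [-0.0, -0.5, 0.2]
opening: 51.7
```

Run:
```python
from h import *
tool()
```

```text
t 8.9667 pos [384.3 120.  103.8] bay [-298.9   -8.7] zang -91.54 F [-0.  -0.5  0.2] open 51.7 j [-0.03 -0.53 -0.69  1.41  0.01  3.14]
```

Joint 6 is at the end of its range, so I use the equivalent half-turned grip and spin back about +178.6°.

Emit:
{"api": "step_arm", "payload": {"plan": [{"dx": 0, "dy": 0, "dz": 0, "spin": 7.15}, {"dx": 0, "dy": 0, "dz": 0, "spin": 7.15}, {"dx": 0, "dy": 0, "dz": 0, "spin": 7.15}, {"dx": 0, "dy": 0, "dz": 0, "spin": 7.15}, {"dx": 0, "dy": 0, "dz": 0, "spin": 7.15}, {"dx": 0, "dy": 0, "dz": 0, "spin": 7.15}, {"dx": 0, "dy": 0, "dz": 0, "spin": 7.15}, {"dx": 0, "dy": 0, "dz": 0, "spin": 7.15}, {"dx": 0, "dy": 0, "dz": 0, "spin": 7.15}, {"dx": 0, "dy": 0, "dz": 0, "spin": 7.15}]}}

```text
time_s: 9.8
ee_pos: [384.9, 118.7, 103.8]
ee_rot: [0.404, -0.408, 0.581, -0.576]
ft_force: [0.1, 0.4, -0.0]
opening: 51.0
```

Emit:
{"api": "step_arm", "payload": {"plan": [{"dx": 0, "dy": 0, "dz": 0, "spin": 7.15}, {"dx": 0, "dy": 0, "dz": 0, "spin": 7.15}, {"dx": 0, "dy": 0, "dz": 0, "spin": 7.15}, {"dx": 0, "dy": 0, "dz": 0, "spin": 7.15}, {"dx": 0, "dy": 0, "dz": 0, "spin": 7.15}, {"dx": 0, "dy": 0, "dz": 0, "spin": 7.15}, {"dx": 0, "dy": 0, "dz": 0, "spin": 7.15}, {"dx": 0, "dy": 0, "dz": 0, "spin": 7.15}, {"dx": 0, "dy": 0, "dz": 0, "spin": 7.15}, {"dx": 0, "dy": 0, "dz": 0, "spin": 7.15}]}}

```text
time_s: 10.63
ee_pos: [384.9, 118.7, 103.8]
ee_rot: [-0.665, 0.671, -0.234, 0.232]
ft_force: [0.1, -0.2, 0.3]
opening: 51.4
```

Emit:
{"api": "step_arm", "payload": {"plan": [{"dx": 0, "dy": 3, "dz": 0, "spin": 7.15}, {"dx": 0, "dy": 3, "dz": 0, "spin": 7.15}, {"dx": 0, "dy": 3, "dz": 0, "spin": 7.15}, {"dx": 0, "dy": 0, "dz": 0, "spin": 7.15}, {"dx": 0, "dy": 0, "dz": 0, "spin": 7.15}, {"dx": 0, "dy": 0, "dz": 0, "spin": 0}, {"dx": 0, "dy": 0, "dz": 0, "spin": 0}]}}

```text
time_s: 11.22
ee_pos: [384.7, 128.0, 103.8]
ee_rot: [-0.703, 0.71, -0.02, 0.02]
ft_force: [0.2, -0.5, 0.1]
opening: 51.2
```

Run:
```python
from h import *
tool()
```

```text
t 11.2167 pos [384.7 128.  103.8] bay [-298.8   -0.6] zang 86.7 F [ 0.2 -0.5  0.1] open 51.2 j [ 0.   -0.51 -0.68  1.41 -0.01  0.06]
```

Emit:
{"api": "step_arm", "payload": {"plan": [{"dx": 0, "dy": 1, "dz": -25, "spin": 0.35}, {"dx": 0, "dy": 0, "dz": -30, "spin": 0}, {"dx": 0, "dy": 0, "dz": -25, "spin": 0}, {"dx": 0, "dy": 0, "dz": -13, "spin": 0}, {"dx": 0, "dy": 0, "dz": -5, "spin": 0}, {"dx": 0, "dy": 0, "dz": 0, "spin": 0}, {"dx": 0, "dy": 0, "dz": 0, "spin": 0}]}}

```text
time_s: 11.8
ee_pos: [384.9, 129.5, 6.5]
ee_rot: [-0.704, 0.71, -0.017, 0.018]
ft_force: [0.5, -0.5, 0.1]
opening: 51.1
```

Run:
```python
from h import *
look('s6')
```

```text
t 11.8 pos [384.9 129.5   6.5] bay [-298.8    0.9] zang 87.15 F [ 0.5 -0.5  0.1] open 51.1 j [ 0.01 -0.45 -0.81  1.21 -0.01  0.06]
scene [176 238  67  50 766] bay [   0.8 -233.2] size [105.2 117.1] rel deg 0.0
scene [198 277  70  55 865] bay [   1.  -115.7] size [104.3 116.9] rel deg -0.1
scene [ 306  279   73   68 1635] bay [-190.4    2.5] size [104.9 120.3] rel deg 1.2
top [283  95  52  66 928] bay [  -0.3 -117.5] size [102.  122.3] rel deg -0.0
top [340  96  52  67 922] bay [  -0.6 -234.9] size [103.2 122.5] rel deg 0.0
top [220 188  54  61 744] bay [-194.     1.5] size [102.  118.3] rel deg 1.5
```

View pics/s6c.png

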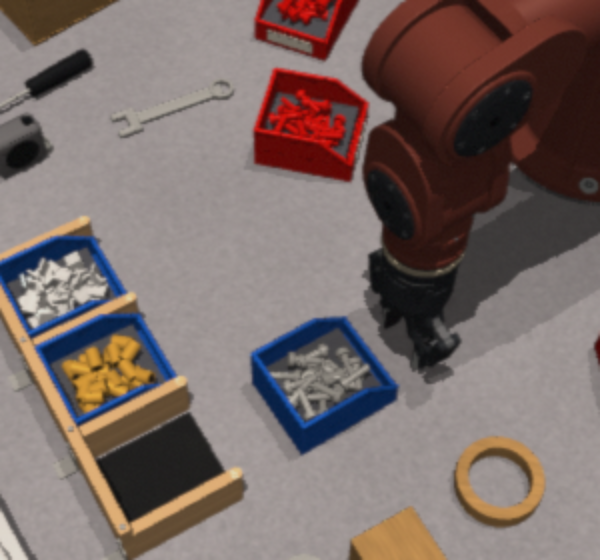

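The hand is down in front of the bin's low face, at about (430,350) in the crop. I push it forward until just before the mouth.

Emit:
{"api": "step_arm", "payload": {"plan": [{"dx": 8, "dy": -0.4, "dz": 0, "spin": 0}, {"dx": 8, "dy": -0.4, "dz": 0, "spin": 0}, {"dx": 8, "dy": -0.4, "dz": 0, "spin": 0}, {"dx": 5, "dy": -0.3, "dz": 0, "spin": 0}, {"dx": 5, "dy": -0.2, "dz": 0, "spin": 0}, {"dx": 5, "dy": -0.3, "dz": 0, "spin": 0}, {"dx": 5, "dy": -0.3, "dz": 0, "spin": 0}, {"dx": 5, "dy": -0.2, "dz": 0, "spin": 0}, {"dx": 5, "dy": -0.3, "dz": 0, "spin": 0}, {"dx": 5, "dy": -0.2, "dz": 0, "spin": 0}]}}

```text
time_s: 12.73
ee_pos: [442.6, 126.8, 5.9]
ee_rot: [-0.704, 0.71, -0.018, 0.016]
ft_force: [-6.9, -0.1, 5.4]
opening: 51.3
```

Emit:
{"api": "step_arm", "payload": {"plan": [{"dx": 5, "dy": -0.3, "dz": 0, "spin": 0}, {"dx": 5, "dy": -0.2, "dz": 0, "spin": 0}, {"dx": 5, "dy": -0.3, "dz": 0, "spin": 0}, {"dx": 5, "dy": -0.3, "dz": 0, "spin": 0}, {"dx": 5, "dy": -0.2, "dz": 0, "spin": 0}, {"dx": 5, "dy": -0.3, "dz": 0, "spin": 0}, {"dx": 5, "dy": -0.2, "dz": 0, "spin": 0}]}}

```text
time_s: 13.32
ee_pos: [477.6, 125.1, 5.8]
ee_rot: [-0.704, 0.71, -0.018, 0.016]
ft_force: [-7.0, 0.4, 4.8]
opening: 51.4
```

Run:
```python
from h import *
look('s7')
```

```text
t 13.3167 pos [477.6 125.1   5.8] bay [-206.     1.2] zang 87.26 F [-7.   0.4  4.8] open 51.4 j [-0.   -0.13 -0.55  1.15 -0.01  0.04]
scene [176 238  67  50 764] bay [   0.7 -233.1] size [105.2 117.7] rel deg 0.2
scene [198 277  70  55 870] bay [   0.8 -117. ] size [106.3 117.4] rel deg 0.2
scene [ 281  290   73   69 1663] bay [-134.8    1.4] size [105.  127.3] rel deg -0.3
top [283  95  52  66 926] bay [  -0.  -117.7] size [101.8 122.3] rel deg 0.0
top [340  96  52  67 939] bay [  -0.  -234.9] size [103.3 122.3] rel deg 0.0
top [241 157  35  58 440] bay [-113.9  -39.8] size [124.9  57.2] rel deg 31.8
```

View pics/s7t.png

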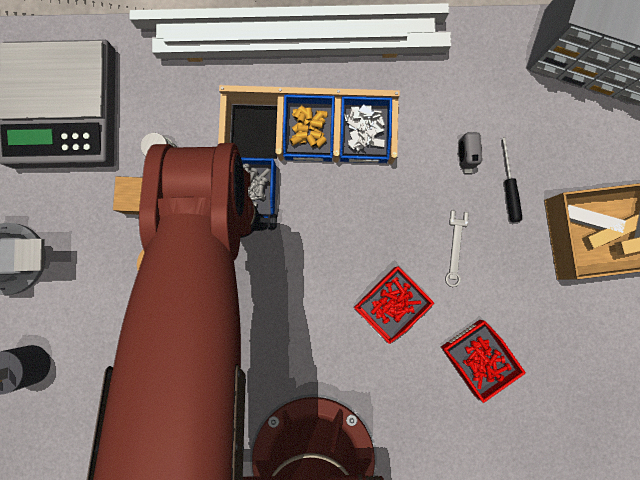

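Run:
```python
from h import *
c=load('s7t');P,m=binpose(c)
d=P[...,:2]-B; X=d@ex;Y=d@ey;Z=P[...,2]
for nm,y0,xc in(('bin',-50,-135),('stock a',-167.5,0),('stock b',-284.5,0)):
  for lo,hi in((-60,-20),(-20,20),(20,62)):
    k=m&(X-xc>lo)&(X-xc<hi)&(abs(Y-y0)<8)&(Z>25)
    print(nm,lo,k.sum(),(np.percentile(Y[k],[5,50])-y0).round(1) if k.sum() else '', Z[k].mean().round())
# dividers tops of empty bay, inner faces
hsv=cv2.cvtColor(c['image'],cv2.COLOR_RGB2HSV)
w=(hsv[...,0]>8)&(hsv[...,0]<25)&(hsv[...,1]>60)&(abs(Z-58)<4)
for y0 in(58.5,-58.5,-175.5):
    k=w&(abs(Y-y0)<9)&(X>-60)&(X<45);print(y0,k.sum(),(Y[k].mean()-y0).round(2))
c=load('top0');P=pts(c);d=P[...,:2]-B; X=d@ex;Y=d@ey;Z=P[...,2];hsv=cv2.cvtColor(c['image'],cv2.COLOR_RGB2HSV)
w=(hsv[...,0]>8)&(hsv[...,0]<25)&(hsv[...,1]>60)&(abs(Z-58)<4)
for y0 in(58.5,-58.5,-175.5,-292.5):
  for a,b in((-60,0),(0,45)):
    k=w&(abs(Y-y0)<9)&(X>a)&(X<b);print(y0,k.sum(),(Y[k].mean()-y0).round(2))
```

```text
bin -60 45 [-1.   1.2] 53.0
bin -20 81 [-0.5  0.9] 58.0
bin 20 82 [-0.2  1. ] 57.0
stock a -60 64 [-0.4  2. ] 46.0
stock a -20 52 [-0.5  1.8] 66.0
stock a 20 66 [-0.5  2.8] 61.0
stock b -60 75 [-0.4  2.9] 47.0
stock b -20 68 [-0.   3.4] 57.0
stock b 20 82 [0.4 3.6] 58.0
58.5 251 -0.26
-58.5 285 -0.0
-175.5 274 0.16
58.5 169 -0.42
58.5 127 -0.15
-58.5 163 -0.09
-58.5 116 0.06
-175.5 161 0.17
-175.5 118 0.17
-292.5 156 0.39
-292.5 126 0.09
```

The bin is centred to within about 0.5 mm and square, so I push it in.

Emit:
{"api": "step_arm", "payload": {"plan": [{"dx": 5, "dy": -0.3, "dz": 0, "spin": 0}, {"dx": 5, "dy": -0.3, "dz": 0, "spin": 0}, {"dx": 5, "dy": -0.3, "dz": 0, "spin": 0}, {"dx": 5, "dy": -0.3, "dz": 0, "spin": 0}, {"dx": 5, "dy": -0.3, "dz": 0, "spin": 0}, {"dx": 5, "dy": -0.3, "dz": 0, "spin": 0}, {"dx": 5, "dy": -0.3, "dz": 0, "spin": 0}, {"dx": 5, "dy": -0.2, "dz": 0, "spin": 0}, {"dx": 5, "dy": -0.3, "dz": 0, "spin": 0}, {"dx": 5, "dy": -0.3, "dz": 0, "spin": 0}]}}

```text
time_s: 14.25
ee_pos: [527.5, 122.2, 5.7]
ee_rot: [-0.704, 0.71, -0.018, 0.016]
ft_force: [-6.0, 1.0, 4.5]
opening: 51.1
```

Emit:
{"api": "step_arm", "payload": {"plan": [{"dx": 5, "dy": -0.3, "dz": 0, "spin": 0}, {"dx": 5, "dy": -0.3, "dz": 0, "spin": 0}, {"dx": 5, "dy": -0.2, "dz": 0, "spin": 0}, {"dx": 5, "dy": -0.3, "dz": 0, "spin": 0}, {"dx": 5, "dy": -0.2, "dz": 0, "spin": 0}, {"dx": 5, "dy": -0.3, "dz": 0, "spin": 0}]}}

```text
time_s: 14.75
ee_pos: [557.6, 120.6, 5.7]
ee_rot: [-0.704, 0.71, -0.018, 0.016]
ft_force: [-5.7, 0.3, 3.4]
opening: 51.4
```

Run:
```python
from h import *
look('s8')
```

```text
t 14.75 pos [557.6 120.6   5.7] bay [-125.8    0.8] zang 87.26 F [-5.7  0.3  3.4] open 51.4 j [-0.01  0.11 -0.31  1.15 -0.01  0.04]
scene [176 238  67  50 765] bay [   0.8 -232.5] size [106.8 117.2] rel deg -0.3
scene [198 277  70  55 862] bay [   0.9 -115.8] size [104.2 116.9] rel deg 0.0
scene [ 246  307   75   62 1301] bay [-53.4   1.6] size [103.2 122.5] rel deg 0.2
top [283  95  52  66 940] bay [  -0.3 -117.4] size [101.8 121.7] rel deg -0.1
top [340  96  52  67 946] bay [ 2.000e-01 -2.349e+02] size [103.2 123.2] rel deg 0.0
top [250 119  27  54 362] bay [-37.5 -44.5] size [113.3  45.2] rel deg 24.3
```

View pics/s8c.png

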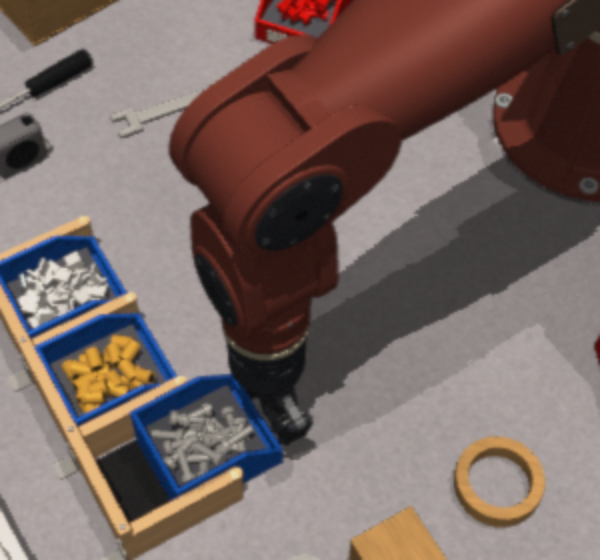

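The bin is half in, between the dividers at crop (200,430), and the push force is steady at about 6 N. I continue and slow down near the back board.

Emit:
{"api": "step_arm", "payload": {"plan": [{"dx": 5, "dy": -0.3, "dz": 0, "spin": 0}, {"dx": 5, "dy": -0.3, "dz": 0, "spin": 0}, {"dx": 5, "dy": -0.2, "dz": 0, "spin": 0}, {"dx": 5, "dy": -0.3, "dz": 0, "spin": 0}, {"dx": 5, "dy": -0.3, "dz": 0, "spin": 0}, {"dx": 5, "dy": -0.2, "dz": 0, "spin": 0}, {"dx": 5, "dy": -0.3, "dz": 0, "spin": 0}, {"dx": 5, "dy": -0.2, "dz": 0, "spin": 0}, {"dx": 4, "dy": -0.2, "dz": 0, "spin": 0}, {"dx": 3, "dy": -0.2, "dz": 0, "spin": 0}]}}

```text
time_s: 15.68
ee_pos: [604.9, 118.0, 5.7]
ee_rot: [-0.704, 0.71, -0.017, 0.016]
ft_force: [-6.0, -0.4, 3.9]
opening: 51.3
```

Emit:
{"api": "step_arm", "payload": {"plan": [{"dx": 1, "dy": 0, "dz": 0, "spin": 0}, {"dx": 1, "dy": -0.1, "dz": 0, "spin": 0}, {"dx": 1, "dy": 0, "dz": 0, "spin": 0}, {"dx": 0, "dy": 0, "dz": 0, "spin": 0}]}}

```text
time_s: 16.02
ee_pos: [607.9, 117.9, 5.6]
ee_rot: [-0.704, 0.71, -0.017, 0.017]
ft_force: [-3.9, 0.5, 0.4]
opening: 51.4
```

Emit:
{"api": "step_arm", "payload": {"plan": [{"dx": 1, "dy": 0, "dz": 0, "spin": 0}, {"dx": 1, "dy": -0.1, "dz": 0, "spin": 0}, {"dx": 0, "dy": 0, "dz": 0, "spin": 0}]}}

```text
time_s: 16.27
ee_pos: [608.9, 117.9, 5.5]
ee_rot: [-0.704, 0.71, -0.018, 0.016]
ft_force: [-10.9, -0.3, 4.9]
opening: 51.4
```

Run:
```python
from h import *
look('s9')
```

```text
t 16.2667 pos [608.9 117.9   5.5] bay [-74.5   0.7] zang 87.28 F [-10.9  -0.3   4.9] open 51.4 j [-0.01  0.25 -0.15  1.17 -0.01  0.03]
scene [176 238  67  50 762] bay [   1.1 -232.5] size [106.6 116.5] rel deg 0.4
scene [198 277  70  55 857] bay [   0.9 -116.1] size [104.8 117.1] rel deg 0.2
scene [222 318  75  62 955] bay [-1.3  1.8] size [102.4 120.3] rel deg 0.2
top [254  95  23  53 333] bay [ 13.9 -44.9] size [109.9  45.1] rel deg 24.0
top [283  95  52  66 941] bay [  -0.4 -117.6] size [101.7 122.4] rel deg -0.1
top [340  96  52  67 945] bay [  -0.  -235.1] size [103.5 122.2] rel deg 0.0
```

View pics/s9c.png

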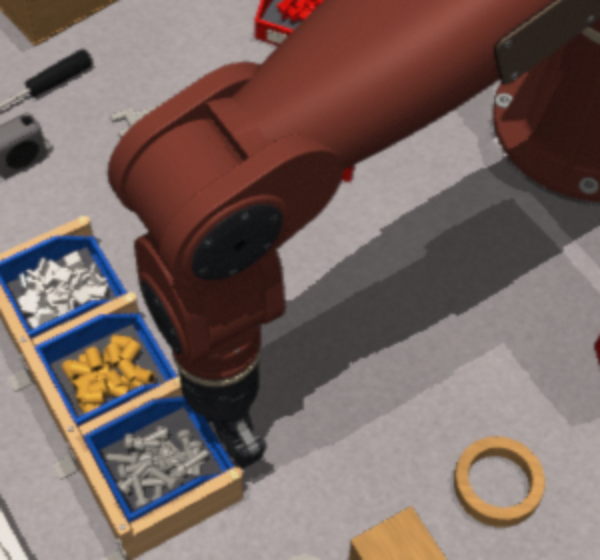

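Emit:
{"api": "step_arm", "payload": {"plan": [{"dx": 1, "dy": 0, "dz": 0, "spin": 0}, {"dx": 1, "dy": -0.1, "dz": 0, "spin": 0}, {"dx": 0, "dy": 0, "dz": 0, "spin": 0}]}}

```text
time_s: 16.62
ee_pos: [608.9, 117.8, 5.0]
ee_rot: [-0.703, 0.71, -0.019, 0.014]
ft_force: [-19.5, -2.1, 8.4]
opening: 51.0
```

The arm moved no further and the force rose to 19.5 N, so the bin is home. I back off along the push line, lift clear and check.

Emit:
{"api": "step_arm", "payload": {"plan": [{"dx": -5, "dy": 0.3, "dz": 0, "spin": 0}, {"dx": -10, "dy": 0.5, "dz": 0, "spin": 0}, {"dx": -15, "dy": 0.8, "dz": 0, "spin": 0}, {"dx": -20, "dy": 1, "dz": 0, "spin": 0}, {"dx": -20, "dy": 0, "dz": 0, "spin": 0}, {"dx": -10, "dy": 0, "dz": 30, "spin": 0}, {"dx": 0, "dy": 0, "dz": 40, "spin": 0}, {"dx": 0, "dy": 0, "dz": 40, "spin": 0}, {"dx": 0, "dy": 0, "dz": 20, "spin": 0}]}}

```text
time_s: 17.37
ee_pos: [534.5, 120.2, 141.4]
ee_rot: [-0.704, 0.71, -0.014, 0.02]
ft_force: [0.9, -0.1, 1.0]
opening: 51.5
```

Emit:
{"api": "step_arm", "payload": {"plan": [{"dx": -5, "dy": -20, "dz": 0, "spin": 0}, {"dx": -5, "dy": -30, "dz": 0, "spin": 0}, {"dx": -5, "dy": -30, "dz": 0, "spin": 0}, {"dx": 0, "dy": -30, "dz": 0, "spin": 0}, {"dx": 0, "dy": -30, "dz": 0, "spin": 0}, {"dx": 0, "dy": -30, "dz": 0, "spin": 0}, {"dx": 0, "dy": -30, "dz": 0, "spin": 0}, {"dx": 0, "dy": -30, "dz": 0, "spin": 0}, {"dx": 0, "dy": -20, "dz": 0, "spin": 0}, {"dx": 0, "dy": 0, "dz": 0, "spin": 0}]}}

```text
time_s: 18.2
ee_pos: [517.9, -133.7, 136.2]
ee_rot: [-0.703, 0.711, -0.018, 0.019]
ft_force: [0.4, -0.3, -0.1]
opening: 51.2
```

Run:
```python
from h import *
look('s10')
c=load('s10t');P,m=binpose(c)
d=P[...,:2]-B; X=d@ex;Y=d@ey;Z=P[...,2]
for y0 in(0,-117,-234):
    k=m&(abs(Y-y0)<35)&(X<-50)&(X>-75)&(Z>20);print(y0,k.sum(),np.percentile(X[k],[5,50]).round(1),np.median(Z[k]).round(1))
    k=m&(abs(Y-y0)<35)&(X>45);print('  back',np.percentile(X[k],[50,95]).round(1),np.percentile(Z[k],90).round(1))
```

```text
t 18.2 pos [ 517.9 -133.7  136.2] bay [-152.3 -255.2] zang 87.04 F [ 0.4 -0.3 -0.1] open 51.2 j [-0.49 -0.1  -0.28  1.38 -0.01 -0.44]
scene [176 238  67  50 767] bay [   0.8 -232.7] size [106.9 116.9] rel deg 0.2
scene [198 277  70  55 866] bay [   0.9 -115.5] size [104.1 117.3] rel deg 0.7
scene [222 318  74  62 964] bay [-0.4  1.6] size [103.3 118.8] rel deg 0.5
top [ 225   94   52   67 1041] bay [-1.7 -0.1] size [102.2 124.3] rel deg 0.0
top [283  95  52  66 945] bay [   0.2 -117.6] size [101.7 122.3] rel deg -0.0
top [340  96  27  59 312] bay [  11.  -187.8] size [ 43.6 121.2] rel deg -22.3
0 100 [-63.  -60.4] 33.7
  back [54.2 56. ] 67.1
-117 101 [-60.8 -57.9] 33.2
  back [56.7 58.7] 67.0Traceback (most recent call last):
  File "<stdin>", line 6, in <module>
    return _quantile_unchecked(
        a, q, axis, out, overwrite_input, method, keepdims, weights)
    return _ureduce(a,
                    func=_quantile_ureduce_func,
    ...<5 lines>...
                    overwrite_input=overwrite_input,
                    method=method)
    r = func(a, **kwargs)
    result = _quantile(arr,
                       quantiles=q,
    ...<2 lines>...
                       out=out,
                       weights=wgt)
    slices_having_nans = np.isnan(arr[-1, ...])
                                  ~~~^^^^^^^^^
IndexError: index -1 is out of bounds for axis 0 with size 0
```

View pics/s10t.png

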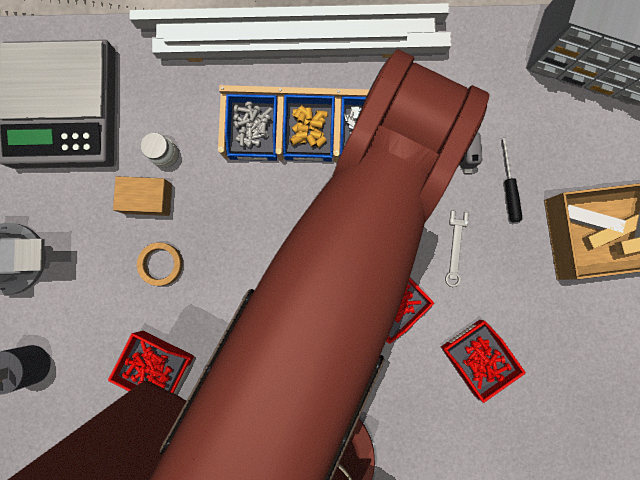

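The bin reads about 2 mm behind its neighbour. That is within tolerance, but I check it against the back board in both bays.

Run:
```python
from h import *
for f in('s10t','top0','s10'):
    c=load(f);P,m=binpose(c);d=P[...,:2]-B; X=d@ex;Y=d@ey;Z=P[...,2]
    hsv=cv2.cvtColor(c['image'],cv2.COLOR_RGB2HSV);w=(hsv[...,0]>8)&(hsv[...,0]<25)&(hsv[...,1]>60)
    for y0 in(0,-117,-234):
        k=w&(abs(Z-74)<4)&(abs(Y-y0)<40)
        b=m&(abs(Y-y0)<40)&(X>40)&(Z>60)
        fr=m&(abs(Y-y0)<35)&(X<-45)&(X>-80)&(Z>25)
        n=w&(abs(Z-58)<4)&(abs(Y-y0-58.5)<7)&(X<-30)
        print(f,y0,'board',k.sum(),X[k].mean().round(1) if k.any() else '','binback',b.sum(),X[b].mean().round(1) if b.any() else '','front',X[fr].mean().round(1) if fr.any() else '','nose',X[n].min().round(1) if n.any() else '')
c=load('s10t');cv2.imwrite('pics/c10.png',cv2.resize(c['image'][80:170,210:350,::-1],None,fx=5.5,fy=5.5,interpolation=cv2.INTER_NEAREST))
```

```text
s10t 0 board 242 65.0 binback 116 53.7 front -60.4 nose -62.1
s10t -117 board 257 65.1 binback 120 56.4 front -58.0 nose -62.6
s10t -234 board 134 43.5 binback 61 56.3 front  nose -61.9
top0 0 board 250 64.8 binback 0  front  nose -61.9
top0 -117 board 245 65.4 binback 120 56.2 front -57.7 nose -62.2
top0 -234 board 241 65.2 binback 129 56.5 front -57.7 nose -62.6
s10 0 board 219 67.4 binback 118 56.1 front -56.9 nose -60.3
s10 -117 board 187 67.6 binback 64 57.5 front -54.3 nose -59.5
s10 -234 board 160 67.6 binback 52 57.5 front -54.6 nose -59.9
```

View pics/c10.png

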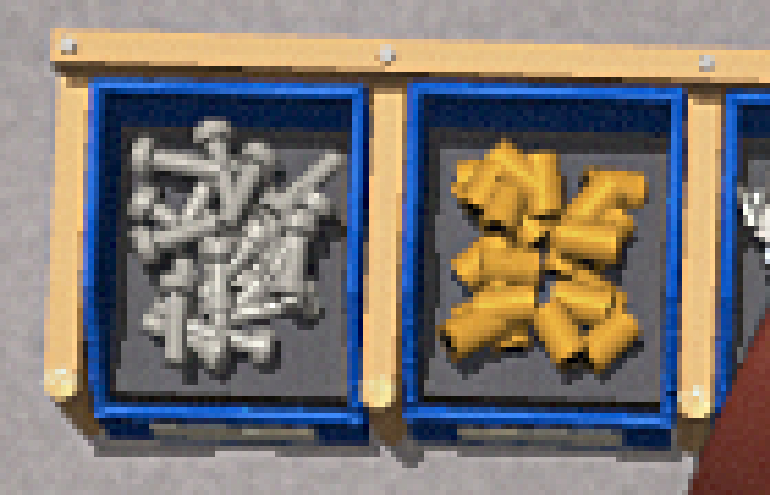

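The same offset shows in both views: the bin is about 2.5 mm less deep than its neighbours. There is plenty of time, so I go back and give it a second, slightly firmer push.

Emit:
{"api": "step_arm", "payload": {"plan": [{"dx": 1, "dy": 20, "dz": 0, "spin": 0}, {"dx": 5, "dy": 30, "dz": 0, "spin": 0}, {"dx": 6, "dy": 30, "dz": 0, "spin": 0}, {"dx": 6, "dy": 30, "dz": 0, "spin": 0}, {"dx": 6, "dy": 30, "dz": 0, "spin": 0}, {"dx": 6, "dy": 30, "dz": 0, "spin": 0}, {"dx": 6, "dy": 30, "dz": 0, "spin": 0}, {"dx": 6, "dy": 30, "dz": 0, "spin": 0}, {"dx": 6, "dy": 23, "dz": 0, "spin": 0}, {"dx": 0, "dy": 0, "dz": 0, "spin": 0}]}}

```text
time_s: 19.13
ee_pos: [565.5, 128.4, 135.9]
ee_rot: [-0.704, 0.71, -0.015, 0.016]
ft_force: [0.5, 1.2, 0.4]
opening: 51.5
```

Emit:
{"api": "step_arm", "payload": {"plan": [{"dx": 0, "dy": 0, "dz": -30, "spin": 0}, {"dx": 0, "dy": 0, "dz": -35, "spin": 0}, {"dx": 0, "dy": 0, "dz": -35, "spin": 0}, {"dx": 0, "dy": 0, "dz": -20, "spin": 0}, {"dx": 0, "dy": 0, "dz": -6, "spin": 0}, {"dx": 0, "dy": 0, "dz": 0, "spin": 0}, {"dx": 0, "dy": 0, "dz": 0, "spin": 0}]}}

```text
time_s: 19.72
ee_pos: [566.0, 123.6, 11.1]
ee_rot: [-0.704, 0.71, -0.016, 0.017]
ft_force: [1.0, -0.1, 1.1]
opening: 51.5
```

Run:
```python
from h import *
tool()
```

```text
t 19.7167 pos [566.  123.6  11.1] bay [-117.6    4.3] zang 87.28 F [ 1.  -0.1  1.1] open 51.5 j [-0.01  0.12 -0.29  1.16 -0.01  0.04]
```

Emit:
{"api": "step_arm", "payload": {"plan": [{"dx": 10, "dy": -3, "dz": 0, "spin": 0}, {"dx": 10, "dy": -2, "dz": 0, "spin": 0}, {"dx": 10, "dy": -0.5, "dz": 0, "spin": 0}, {"dx": 5, "dy": -0.3, "dz": 0, "spin": 0}, {"dx": 3, "dy": -0.2, "dz": 0, "spin": 0}, {"dx": 2, "dy": -0.1, "dz": 0, "spin": 0}, {"dx": 1, "dy": 0, "dz": 0, "spin": 0}, {"dx": 1, "dy": -0.1, "dz": 0, "spin": 0}, {"dx": 0, "dy": 0, "dz": 0, "spin": 0}]}}

```text
time_s: 20.47
ee_pos: [607.3, 117.1, 9.9]
ee_rot: [-0.704, 0.71, -0.017, 0.017]
ft_force: [-0.3, -0.5, 0.7]
opening: 51.2
```

Emit:
{"api": "step_arm", "payload": {"plan": [{"dx": 1, "dy": 0, "dz": 0, "spin": 0}, {"dx": 1, "dy": 0, "dz": 0, "spin": 0}, {"dx": 0, "dy": 0, "dz": 0, "spin": 0}]}}

```text
time_s: 20.72
ee_pos: [609.1, 117.1, 9.7]
ee_rot: [-0.704, 0.71, -0.017, 0.017]
ft_force: [-1.3, -0.6, 0.3]
opening: 51.2
```

Emit:
{"api": "step_arm", "payload": {"plan": [{"dx": 1, "dy": 0, "dz": 0, "spin": 0}, {"dx": 1, "dy": 0, "dz": 0, "spin": 0}, {"dx": 0, "dy": 0, "dz": 0, "spin": 0}]}}

```text
time_s: 20.97
ee_pos: [610.5, 117.1, 9.6]
ee_rot: [-0.704, 0.71, -0.018, 0.016]
ft_force: [-6.4, -0.8, 5.3]
opening: 51.1
```

Emit:
{"api": "step_arm", "payload": {"plan": [{"dx": 1, "dy": 0, "dz": 0, "spin": 0}, {"dx": 1, "dy": 0, "dz": 0, "spin": 0}, {"dx": 0, "dy": 0, "dz": 0, "spin": 0}]}}

```text
time_s: 21.22
ee_pos: [611.2, 117.1, 9.6]
ee_rot: [-0.703, 0.71, -0.019, 0.015]
ft_force: [-12.6, -1.0, 8.5]
opening: 51.3
```

Emit:
{"api": "step_arm", "payload": {"plan": [{"dx": 1, "dy": 0, "dz": 0, "spin": 0}, {"dx": 1, "dy": 0, "dz": 0, "spin": 0}, {"dx": 0, "dy": 0, "dz": 0, "spin": 0}, {"dx": 0, "dy": 0, "dz": 0, "spin": 0}]}}

```text
time_s: 21.55
ee_pos: [611.2, 117.2, 9.5]
ee_rot: [-0.703, 0.71, -0.02, 0.014]
ft_force: [-23.0, -0.9, 16.7]
opening: 51.4
```

Run:
```python
from h import *
look('s11')
c=load('s11')
P,m=binpose(c);d=P[...,:2]-B; X=d@ex;Y=d@ey;Z=P[...,2]
for y0 in(0,-117,-234):
    b=m&(abs(Y-y0)<40)&(X>40)&(Z>60);print(X[b].mean())
```

```text
t 21.55 pos [611.2 117.2   9.5] bay [-72.1   0.2] zang 87.28 F [-23.   -0.9  16.7] open 51.4 j [-0.02  0.26 -0.13  1.18 -0.01  0.03]
scene [176 238  67  50 761] bay [   0.9 -233.2] size [105.3 117.3] rel deg 0.5
scene [198 277  71  55 865] bay [   1.  -115.9] size [104.1 117.3] rel deg -0.1
scene [222 319  74  61 902] bay [0.  1.6] size [103.1 118.6] rel deg -0.1
top [254  94  23  53 327] bay [ 16.6 -44.6] size [107.8  45.6] rel deg 25.0
top [283  95  52  66 943] bay [  -0.4 -117.6] size [101.8 122.4] rel deg -0.0
top [340  96  52  67 951] bay [  -0.6 -234.6] size [103.3 121.7] rel deg 0.5
57.4317047430255
57.4865121646523
57.58693645662644
```

View pics/s11c.png

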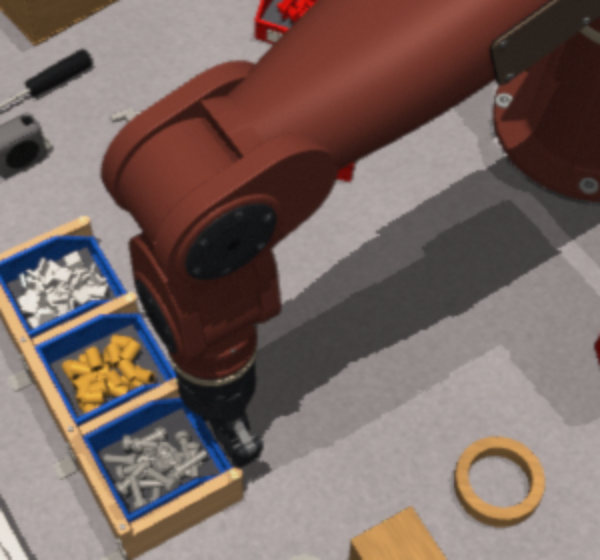

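The back of the bin now reads level with both neighbours (57.4 against 57.5 and 57.6). I release it slowly so it does not spring back or get dragged.

Emit:
{"api": "step_arm", "payload": {"plan": [{"dx": -0.7, "dy": 0, "dz": 0, "spin": 0}, {"dx": -0.7, "dy": 0, "dz": 0, "spin": 0}, {"dx": -0.7, "dy": 0, "dz": 0, "spin": 0}, {"dx": -0.7, "dy": 0, "dz": 0, "spin": 0}, {"dx": -0.7, "dy": 0, "dz": 0, "spin": 0}, {"dx": -0.7, "dy": 0, "dz": 0, "spin": 0}, {"dx": -1, "dy": 0, "dz": 0, "spin": 0}, {"dx": -2, "dy": 0.1, "dz": 0, "spin": 0}, {"dx": -5, "dy": 0.3, "dz": 0, "spin": 0}, {"dx": -10, "dy": 0.5, "dz": 0, "spin": 0}]}}

```text
time_s: 22.48
ee_pos: [593.6, 117.8, 9.9]
ee_rot: [-0.704, 0.71, -0.017, 0.017]
ft_force: [0.0, 0.3, 0.4]
opening: 51.1
```

Emit:
{"api": "step_arm", "payload": {"plan": [{"dx": -15, "dy": 0.8, "dz": 0, "spin": 0}, {"dx": -20, "dy": 1, "dz": 0, "spin": 0}, {"dx": -20, "dy": 0, "dz": 0, "spin": 0}, {"dx": -10, "dy": 0, "dz": 30, "spin": 0}, {"dx": 0, "dy": 0, "dz": 40, "spin": 0}, {"dx": 0, "dy": 0, "dz": 40, "spin": 0}, {"dx": 0, "dy": 0, "dz": 20, "spin": 0}, {"dx": -5, "dy": -20, "dz": 0, "spin": 0}, {"dx": -5, "dy": -30, "dz": 0, "spin": 0}, {"dx": -5, "dy": -30, "dz": 0, "spin": 0}]}}

```text
time_s: 23.32
ee_pos: [513.1, 39.3, 140.5]
ee_rot: [-0.704, 0.71, -0.016, 0.017]
ft_force: [0.5, -1.1, -0.3]
opening: 51.3
```

Emit:
{"api": "step_arm", "payload": {"plan": [{"dx": 0, "dy": -30, "dz": 0, "spin": 0}, {"dx": 0, "dy": -30, "dz": 0, "spin": 0}, {"dx": 0, "dy": -30, "dz": 0, "spin": 0}, {"dx": 0, "dy": -30, "dz": 0, "spin": 0}, {"dx": 0, "dy": -30, "dz": 0, "spin": 0}, {"dx": 0, "dy": -20, "dz": 0, "spin": 0}, {"dx": 0, "dy": 0, "dz": 0, "spin": 0}]}}

```text
time_s: 23.9
ee_pos: [513.0, -133.7, 139.8]
ee_rot: [-0.703, 0.711, -0.018, 0.018]
ft_force: [-0.3, 0.4, -0.3]
opening: 51.1
```

Run:
```python
from h import *
look('s12')
for f in('s12t','s12'):
    c=load(f);P,m=binpose(c);d=P[...,:2]-B; X=d@ex;Y=d@ey;Z=P[...,2]
    for y0 in(0,-117):
        b=m&(abs(Y-y0)<40)&(X>40)&(Z>60);fr=m&(abs(Y-y0)<35)&(X<-45)&(X>-80)&(Z>25);print(f,y0,X[b].mean().round(1),X[fr].mean().round(1))
```

```text
t 23.9 pos [ 513.  -133.7  139.8] bay [-157.3 -255.4] zang 87.05 F [-0.3  0.4 -0.3] open 51.1 j [-0.5  -0.11 -0.28  1.39 -0.01 -0.44]
scene [176 238  67  50 765] bay [   0.7 -233.1] size [104.9 117.6] rel deg -0.0
scene [198 277  70  55 869] bay [   0.9 -115.9] size [104.1 117. ] rel deg -0.1
scene [222 319  73  61 912] bay [0.8 1.5] size [104.  117.3] rel deg -0.3
top [ 225   93   52   67 1049] bay [-0.5 -0.7] size [104.6 121.5] rel deg 0.5
top [283  95  52  66 937] bay [  -0.3 -117.4] size [101.8 122.1] rel deg -0.3
top [340  96  29  63 340] bay [   7.6 -188.7] size [ 46.9 128.9] rel deg -23.2
s12t 0 56.1 -58.2
s12t -117 56.3 -57.9
s12 0 57.5 -54.6
s12 -117 57.5 -54.7
```

View pics/s12c.png

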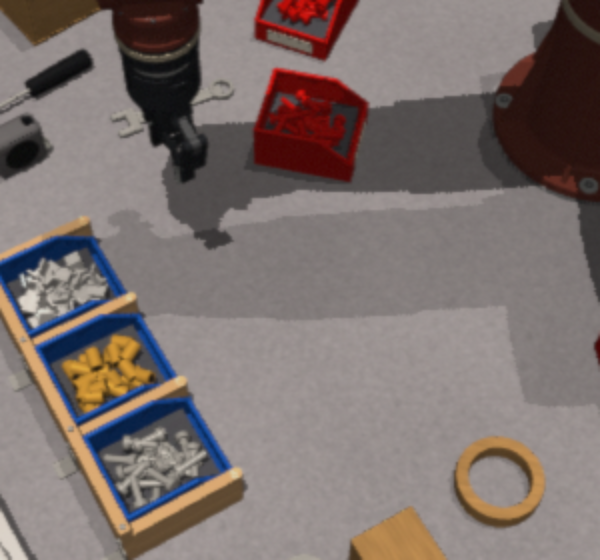

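The bin's front and back are level with its neighbour to within 0.3 mm in both views, and the hand is clear and touching nothing. I hand it in.

```bash
python3 -c "
from plant import r
print(r.hand_in())"
```

```text
the job is handed in; nothing more can be done
None
```

The bin of bolts is home in the empty left-hand bay, flat on the bench, and I handed the job in at about 24 s of the 72 s allowed. No verdict was reported.

I pushed the bin about 150 mm sideways with the spread fingertips, which also squared it up. Then I pushed its low front straight in between the dividers.

**First push fell short:** after the first push the cameras showed the bin about 2.5 mm less deep than its neighbours, although the push force had reached 19.5 N. I went back, pushed again to 23 N and released slowly.

**Last checks, before handing in:**
- **Depth:** the bin's front and back are level with the neighbouring bin to within 0.3 mm in both views.
- **Sideways and angle:** the top view puts it 0.7 mm off the middle of the bay. The scene view reads +1.5 mm, but it reads the neighbours about 1.5 mm high too. Its angle to the bay is within 0.5°.
- **Other bins:** the brass-sleeve bin shows no shift beyond about 0.5 mm. The bracket bin was partly hidden in the last top view but unmoved in the scene view.
- **Things lying about:** I only judged these by eye. They look unmoved, but I did not measure them one by one.
- **Hand:** clear of everything, with wrist force about 0.

Joint 6 reached the end of its range once while I brought the hand round, so I used the half-turned grip from then on.

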